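Close the cover of a bath controller and hold it on its new seal

TASK

Put the loose cover panel on the sloping face of the black desk-shaped instrument: lower edge on the ledge, leaning back squarely and centred over the rubber seal. Then turn the steel quarter-turn fastener above it until its slot lines up with the slope and its wing reaches down over the panel's top edge. Finally press the panel fully home, flush against the frame, so the new seal is squeezed flat, and finish while still holding it pressed; leave the other things on the bench where they are.

Things in the scene. Friction and masses are not known exactly. Their poses are not given: they have to be found in the camera images.
- console: Fixed black desk-shaped instrument, 200 mm wide (its y), 200 mm deep (its x), 116 mm high at the back. Origin: middle of its underside on the bench; its x points level from the low front edge to the high back. Its face slopes up towards +x at 30 degrees from level, looking up and towards the robot. It stands left or right of the middle, yawed up to 0.25 rad.
- seat: Panel seat on the sloping face, fixed to the console. Origin on the face, centre of the seal and dark opening, 58 mm above the bench, 22 mm before the console's origin. x up the slope, y level along the face (left as seen looking along the console's x), z square out of the face. With the panel fully home its underside centre lies here, x and y edges along these axes.
- ledge (a point): Middle of the ledge's upper side, where it meets the face, 55 mm down the slope from the seat's origin: the panel's lower edge rests here. The ledge is an aluminium bar 130 mm long across the face, 13 mm proud of it.
- panel: Loose grey flat cover panel, 0.2 to 0.4 kg, 110 (its x) x 120 (y) x 8 mm thick. On its outer side stands a centred black straight grip rib, 50 mm long along x, 12 mm thick (y), top 38 mm above the panel's underside. Origin: centre of the underside; z out of the rib side. Starts flat on the bench beside the console, rib up. Fits equally well turned half round.
- fastener (a joint): Fastener angle about the seat's z, rad: 0 with its slot along the slope and its wing pointing straight down over the panel's top edge. Starts at -1.57 to -1.3, wing to one side, clear of the panel; turn it anticlockwise (seen facing the face from outside) to reach 0. No stop at 0 (range -1.65 to 0.7); it stays where it is left (friction about 0.06 N m).
- fastener_grip (a point): Centre of the fastener's top, on its axis, 91 mm up the slope from the seat's origin, 49.5 mm off the face. Axes turn with it: x along grip bar and slot (the wing reaches 50 mm towards -x), z out of the face. The steel bar is 36 long (x), 14 wide (y), 28 mm deep; under it the wing, 14 wide, 5 thick, underside 16.5 mm off the face. A white mark on the face above shows the slope direction.
- seal (a joint): Squeeze of the rubber seal, m: 0 free (5 mm proud of the face), 0.005 flat with the face, panel flush on the frame. The seal is a ring 96 (y) x 86 mm (x) round the opening. Spring of 2 N per mm: the resting panel squeezes it about 1 mm; flat takes about 8 N of push on the panel.
- jar: Bystander: amber glass jar, 60 mm across, 90 mm high, to the side of the work. Origin at the centre of its underside.
- beaker: Bystander: white open beaker, 70 mm across, 85 mm high, to the side of the work. Origin at the centre of its underside.
- carton: Bystander: cardboard box 90 x 120 x 50 mm, on the robot's right. Origin at the centre of its underside.
- screwdriver: Bystander: screwdriver lying on the robot's left.
Not all that is in view belongs to the job. Of the things that look like the panel, the largest one is meant.

How it is judged:
By the outcome, as a careful person would: the job done as asked, in the order asked, and still so for the second after the job is handed in, while the arm keeps its last pose, push and grip.
It also fails if it takes over 61 s, if anything falls off the work surface, if the arm or the gripper's body presses on something with over 40 N, if the wrist force passes 120 N, or if a joint passes its speed limit or range.

ROBOT

A 6-joint arm with a two-finger parallel gripper is mounted at the origin on the work surface. World frame = base frame: x ahead of the robot, y to its left, z up, the work surface at z = 0. Lengths are in mm, angles in rad, forces in N, time in s.
With the tool pointing down it reaches from about 350 to 775 mm from the base axis. Payload 7.3 kg.
Tool frame: the origin (TCP) lies on the centre line of the jaws, within the pads' length; the fingertips stand 22 mm ahead of it and the grasp point (between the pads) lies 3 mm ahead of it; z points along the fingers, y is the direction in which the jaws open and shut (so a half turn about z gives the same grasp; the last joint's range is limited). The gripper opens to 92 mm and grips with 3 to 60 N. Pads are 19 mm wide; open, the fingers measure 130 mm over their backs; the gripper's body (75 mm by 190 mm) begins 47 mm behind the grasp point.
Start: joints at [-1.284, 0.342, 1.524, -0, 1.275, -0.146], TCP at [220.216, -476.6, 248.741] pointing down, gripper open.
Joint ranges: [-2.53, 2.53], [-0.77, 2.02], [0.04, 2.7], [-1, 4.14], [0.28, 2.66], [-3.11, 3.11]. Speed limits (rad/s): [2.57, 2.57, 3.14, 3.14, 3.14, 3.14].

INTERFACE

Orientations are given as [roll, pitch, yaw] about the fixed x, y, z axes, in that order (R = Rz(yaw) Ry(pitch) Rx(roll)).
In Python, from plant import get_obs, capture, close_job gives the robot as it stands.
- The arm moves only by the tool carry_out, never from a script. Its arguments are lists of equal length, an entry for each row: "xyz": the shift along the tool's x, y, z scaled (see below), a list of three; "dr": the turn, a rotation vector about the tool's x, y, z scaled (see below), a list of three. A call has 1 to 8 rows; each row shifts and turns the commanded pose from where the row before left it, along the tool's axes as they then stand; what a row does not reach is not made up. The controller multiplies each number of a shift by 0.06 m and each number of a turn by 8 degrees. A row lasts 1/8 s, in which the tool goes at most 62.5 mm and 10.7 degrees, less where a joint would pass 70% of its speed; a pose out of reach is approached as far as the arm can. A call with a number of a shift or a turn outside -1 to 1 is refused whole. A call with a gripper value outside its range is refused whole. "gripper" is the gripper's target within -1 to 1 (fully open at 1, half-way at 0, shut at -1), set as the call begins (left out, the last holds). The fingers move at their own pace and stop on an object; the grip force is fixed at half the most. Time passes only in rows, so rows that do not move let the fingers close. It gives the time, the measured TCP pose, the force and the opening at its end, in the units of the state.
- get_obs(): the state, without advancing time (a new reading comes with each control period).
- capture(name): name is "scene" or "top" or "wrist"; returns a dict with "image" (400x640x3 uint8, blue, green, red), "fx", "fy", "cx", "cy" (pixels), "D" ([k1, k2, p1, p2, k3] as OpenCV has them; the pictures are not rectified), "pose" (4x4, takes a point from camera to world coordinates). Camera axes: x right, y up, looking along -z (the intrinsics and any distortion apply to the point x, -y, -z); pixel columns grow to the right and rows downward; lengths in mm; the calibration is good to about 2 mm. A picture is of the moment at which its call begins. There is no depth.
- close_job(): hands the job in, once; it reports no verdict.
The state is a dict: "time": time; "joint_positions": joint angles; "dq": joint speeds; "tau": joint torques, N m; "tool_pos": TCP position; "tcp_rot": TCP orientation; "contact_force": force on the tool from outside, world axes, zero at the start; "moment": the same for the moment, N m; "grip_width": finger opening in mm.
Only numpy, scipy, OpenCV 4.12 (cv2) and the standard library are available. Lean on these libraries where they do the work, as an engineer would, in place of code of your own. Each camera call takes 0.05 s, during which the arm holds its last target.

## Working session

There is one attempt and no reset: what is moved stays moved. The work goes in short steps, Python scripts to look and compute and a tool call to move; the robot and the scene stay as the last step left them, time stands still between calls to the robot, and variables do not carry over. Pictures are saved under pics/ and viewed, and the job is handed in when it is done.

Besides the shell and the picture viewer there is one more tool, called as name(argument=value, ...) on one line, values as JSON. carry_out: Moves the arm, as the interface text tells. Shifts and turns lie within -1 to 1; 1 stands for 0.06 m of shift or 8 degrees of turn. Its arguments: {"type":"object","properties":{"xyz":{"type":"array"},"dr":{"type":"array"},"gripper":{"type":"number"}},"required":["xyz","dr"]}

```bash
ls; mkdir -p pics; cat > h.py <<'E'
import sys; sys.path.insert(0,'.')
import numpy as np, cv2, pickle
from scipy.spatial.transform import Rotation as R
def snap(name,tag):
    from plant import capture
    c=capture(name); pickle.dump(c,open(f'pics/{tag}.pkl','wb')); cv2.imwrite(f'pics/{tag}.png',c['image']); return c
def load(tag): return pickle.load(open(f'pics/{tag}.pkl','rb'))
def K(c): return np.array([[c['fx'],0,c['cx']],[0,c['fy'],c['cy']],[0,0,1.]])
def rays(c,px):
    px=np.array(px,float).reshape(-1,1,2)
    u=cv2.undistortPoints(px,K(c),np.array(c['D'],float)).reshape(-1,2)
    d=np.c_[u[:,0],-u[:,1],-np.ones(len(u))]
    P=np.array(c['pose']); d=d@P[:3,:3].T
    return P[:3,3],d/np.linalg.norm(d,axis=1)[:,None]
def onz(c,px,z):
    o,d=rays(c,px); return o+d*((z-o[2])/d[:,2])[:,None]
def onplane(c,px,p,n):
    o,d=rays(c,px); return o+d*(((p-o)@n)/(d@n))[:,None]
def proj(c,X):
    P=np.linalg.inv(np.array(c['pose'])); x=np.atleast_2d(X)@P[:3,:3].T+P[:3,3]
    x=x*[1,-1,-1]
    return cv2.projectPoints(x,np.zeros(3),np.zeros(3),K(c),np.array(c['D'],float))[0].reshape(-1,2)
def tri(c1,p1,c2,p2):
    o1,d1=rays(c1,p1);o2,d2=rays(c2,p2);out=[]
    for a,b in zip(d1,d2):
        t=np.linalg.lstsq(np.c_[a,-b],o2-o1,rcond=None)[0]
        A=o1+a*t[0];B=o2+b*t[1];out.append(np.r_[(A+B)/2,np.linalg.norm(A-B)])
    return np.array(out)
E
python3 - <<'E'
from h import *
from plant import get_obs
for n in('scene','top','wrist'): 
    c=snap(n,n+'0'); print(n,np.round(c['pose'],2).tolist(),c['fx'],c['D'])
print(get_obs())
E
```

```text
pics
scene [[0.24, -0.75, 0.61, 1506.46], [0.97, 0.2, -0.14, -221.4], [-0.01, 0.63, 0.78, 1261.61], [0.0, 0.0, 0.0, 1.0]] 477.3129497946648 [-0.02610628  0.          0.          0.          0.        ]
top [[0.02, 0.99, -0.16, 444.0], [-1.0, 0.03, 0.02, 0.65], [0.02, 0.16, 0.99, 1182.92], [0.0, 0.0, 0.0, 1.0]] 437.5346925916061 [-0.05885208  0.          0.          0.          0.        ]
wrist [[0.42, 0.87, 0.26, 288.02], [-0.91, 0.4, 0.12, -444.18], [-0.0, -0.28, 0.96, 383.75], [0.0, 0.0, 0.0, 1.0]] 305.2522262058951 [-0.0068347  0.         0.         0.         0.       ]
{'time': 0.15, 'joint_positions': array([-1.28398908e+00,  3.42540371e-01,  1.52475085e+00, -3.05719987e-06,
        1.27535549e+00, -1.45979370e-01]), 'dq': array([-0.00032641, -0.00333847, -0.00167659,  0.00046097, -0.00027481,
       -0.00019638]), 'tau': array([ 9.29635680e-04, -4.31473768e+01, -2.44350958e+01,  7.17926840e-02,
        5.37968043e-02, -9.44702083e-05]), 'tool_pos': array([ 220.14471805, -476.34227445,  248.23248155]), 'tcp_rot': array([-3.14054938e+00, -1.50431549e-04,  4.32787434e-01]), 'contact_force': array([-0.39424811, -0.38638778,  1.03841637]), 'moment': array([-0.03828007, -0.02219865,  0.00501406]), 'grip_width': 92.08187724822713}
```

View pics/scene0.png

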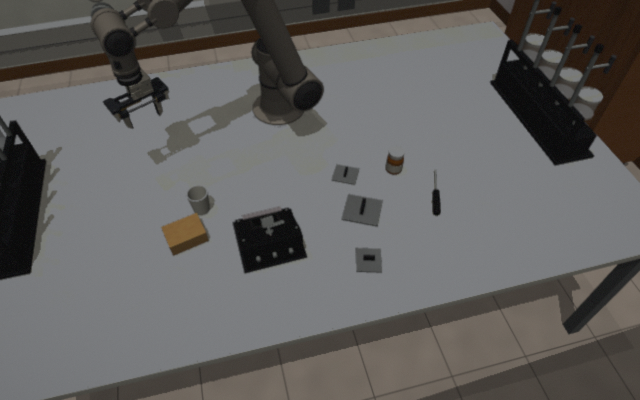

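View pics/top0.png

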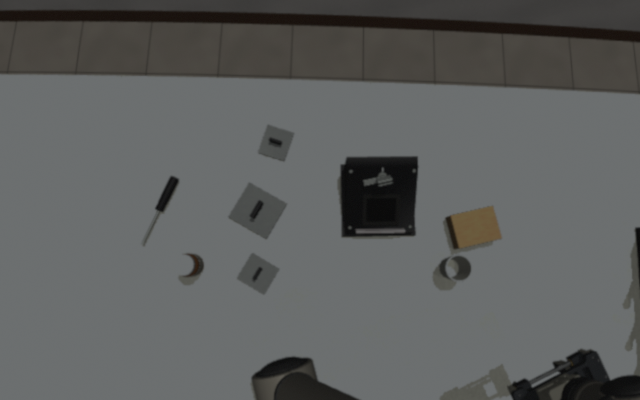

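View pics/wrist0.png

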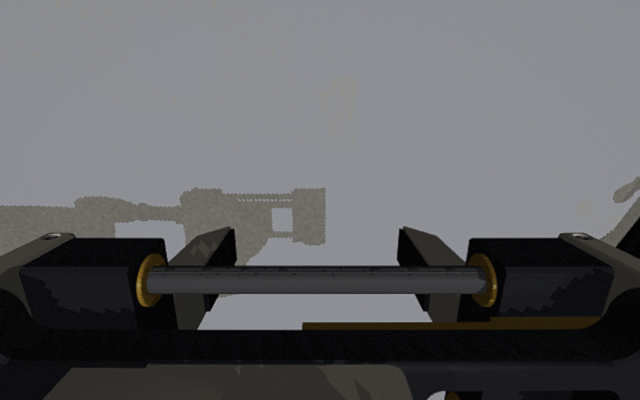

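In the top view there are three grey ribbed plates, at (258,210), (276,142) and (258,273). The one at (258,210) looks largest. The console is at about (380,197). I'll enlarge the crop and measure.

```bash
python3 - <<'E'
from h import *
c=load('top0'); im=c['image']
a=cv2.resize(im[110:300,220:320],None,fx=4,fy=4,interpolation=cv2.INTER_CUBIC)
b=cv2.resize(im[145:245,330:430],None,fx=4,fy=4,interpolation=cv2.INTER_CUBIC)
b=cv2.convertScaleAbs(b,alpha=2.5)
h=np.zeros((600,800,3),np.uint8); h[:600,:400]=a[40:640]; h[:400,400:]=b; cv2.imwrite('pics/crop0.png',h)
hsv=cv2.cvtColor(im,cv2.COLOR_BGR2HSV)
print(im[200,240],im[225,262],im[215,300], im[210,258])
g=cv2.cvtColor(im,cv2.COLOR_BGR2GRAY)
sub=g.copy(); m=(g<100).astype(np.uint8); m[:90]=0
n,l,s,ce=cv2.connectedComponentsWithStats(m)
for i in range(1,n):
    if 100<s[i,4]<20000:
        pts=np.argwhere(l==i)[:,::-1].astype(np.float32)
        r=cv2.minAreaRect(pts); bx=cv2.boxPoints(r)
        X=onz(c,bx,8.)
        print(s[i],np.round(r[0],1),np.round(bx.tolist(),1).tolist()); print('  ',np.round(X[:,:2],1).tolist(),[round(float(np.linalg.norm(X[k]-X[(k+1)%4])),1) for k in range(2)])
E
```

```text
[76 77 75] [75 77 74] [111 110 107] [20 19 20]
[559  90  81   5 208] [599.  92.] [[559.0, 90.0], [639.0, 90.0], [639.0, 94.0], [559.0, 94.0]]
   [[967.0, -697.8], [980.6, -951.3], [967.8, -949.7], [954.6, -696.8]] [253.8, 12.9]
[258 124  37  38 923] [275.6 142.9] [[256.6, 153.2], [266.6, 123.2], [294.5, 132.5], [284.5, 162.5]]
   [[748.4, 171.8], [835.5, 148.2], [810.7, 69.4], [724.2, 93.8]] [90.2, 82.7]
[ 337  156   82   83 6355] [377.5 197. ] [[337.0, 156.0], [418.0, 156.0], [418.0, 238.0], [337.0, 238.0]]
   [[746.7, -50.3], [753.7, -275.9], [525.9, -273.7], [520.7, -54.8]] [225.7, 227.8]
[142 175  38  72 654] [158.8 210.9] [[136.7, 243.0], [169.8, 173.5], [181.0, 178.8], [147.9, 248.3]]
   [[492.6, 482.1], [684.8, 407.5], [670.7, 375.3], [479.3, 450.5]] [206.2, 35.1]
[ 228  182   59   58 1922] [257.2 210.3] [[226.7, 217.3], [248.1, 180.3], [287.8, 203.3], [266.3, 240.3]]
   [[568.5, 243.8], [671.7, 191.2], [611.2, 80.5], [509.6, 134.1]] [115.8, 126.1]
[ 432  206   70   85 2979] [459.9 242.6] [[406.5, 261.6], [470.8, 186.9], [513.4, 223.6], [449.1, 298.3]]
   [[462.1, -242.1], [670.4, -422.7], [571.2, -539.6], [367.5, -356.3]] [275.7, 153.3]
[ 439  227  201  173 6655] [539. 313.] [[439.0, 227.0], [639.0, 227.0], [639.0, 399.0], [439.0, 399.0]]
   [[557.1, -331.5], [569.4, -908.6], [104.1, -877.4], [110.0, -327.5]] [577.2, 466.4]
[178 253  27  32 445] [191.6 269.1] [[176.5, 282.5], [183.8, 250.5], [206.6, 255.6], [199.3, 287.7]]
   [[391.7, 366.9], [476.5, 353.3], [464.6, 291.5], [380.1, 305.6]] [85.9, 63.0]
[ 237  253   43   42 1036] [257.7 273.3] [[235.4, 278.0], [251.4, 251.4], [280.0, 268.6], [264.1, 295.2]]
   [[408.0, 211.7], [479.1, 172.8], [435.8, 94.7], [365.4, 134.0]] [81.0, 89.3]
[ 250  356  111   44 3021] [305.  377.5] [[250.0, 399.0], [250.0, 356.0], [360.0, 356.0], [360.0, 399.0]]
   [[102.6, 159.5], [209.8, 164.0], [215.9, -120.7], [108.3, -122.3]] [107.3, 284.8]
```

View pics/crop0.png

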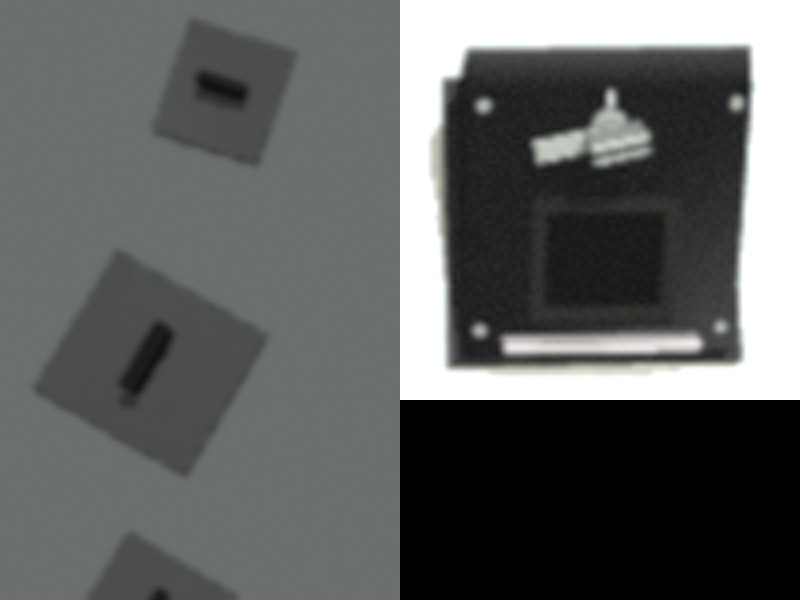

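The (258,210) plate measures about 113 x 123 mm on z=8, against about 90 x 83 and 81 x 89 for the other two, so it is the panel. Its rib runs along the 110 side. I'll now take a wrist view of the console on the way.

```bash
cat >> h.py <<'E'
def Rt(rpy): return R.from_euler('xyz',rpy)
def plan(p1,R1,n,p0=None,R0=None):
    from plant import get_obs
    o=get_obs(); p0=np.array(o['tool_pos']) if p0 is None else np.array(p0); R0=Rt(o['tcp_rot']) if R0 is None else R0
    w=(R0.inv()*R1).as_rotvec(); print('rot deg total',np.degrees(w).round(2),'dist',np.linalg.norm(np.array(p1)-p0).round(1))
    dp=(np.array(p1)-p0)/n; Rc=R0; X=[];D=[]
    for i in range(n):
        X.append((Rc.inv().apply(dp)/60).round(3).tolist()); D.append((np.degrees(w)/n/8).round(3).tolist()); Rc=Rc*R.from_rotvec(w/n)
    print(X);print(D)
def seatR(yaw): # columns x up slope, y left, z out
    return R.from_euler('z',yaw)*R.from_euler('y',-30,degrees=True)
def st():
    from plant import get_obs
    o=get_obs(); print(round(o['time'],2),o['tool_pos'].round(1),o['tcp_rot'].round(4),'F',o['contact_force'].round(1),'M',o['moment'].round(2),'w',round(o['grip_width'],1),'q',o['joint_positions'].round(2))
E
python3 - <<'E'
from h import *
plan([525,-165,225],R.from_euler('xyz',[np.pi,0,0]),8)
c=load('top0'); print(onz(c,[[382,209.5]],58))
E
```

```text
rot deg total [-0.06  0.   24.8 ] dist 436.4
[[0.849, -0.322, 0.049], [0.83, -0.368, 0.049], [0.809, -0.412, 0.049], [0.785, -0.455, 0.049], [0.76, -0.497, 0.049], [0.732, -0.537, 0.049], [0.701, -0.576, 0.049], [0.669, -0.613, 0.048]]
[[-0.001, 0.0, 0.387], [-0.001, 0.0, 0.387], [-0.001, 0.0, 0.387], [-0.001, 0.0, 0.387], [-0.001, 0.0, 0.387], [-0.001, 0.0, 0.387], [-0.001, 0.0, 0.387], [-0.001, 0.0, 0.387]]
[[ 594.27950718 -168.11189005   58.        ]]
```

carry_out(xyz=[[0.85,-0.32,0.05],[0.83,-0.37,0.05],[0.81,-0.41,0.05],[0.785,-0.455,0.05],[0.76,-0.5,0.05],[0.73,-0.54,0.05],[0.7,-0.575,0.05],[0.67,-0.61,0.05]], dr=[[0,0,0.387],[0,0,0.387],[0,0,0.387],[0,0,0.387],[0,0,0.387],[0,0,0.387],[0,0,0.387],[0,0,0.387]], gripper=1)

```text
time: 1.15
tool_pos: [526.0, -163.8, 224.4]
tcp_rot: [3.142, 0.0, -0.001]
contact_force: [0.6, 0.3, 0.1]
grip_width: 92.3
```

carry_out(xyz=[[0,0,0],[0,0,0],[0,0,0]], dr=[[0,0,0],[0,0,0],[0,0,0]])

```text
time: 1.52
tool_pos: [524.3, -166.3, 224.8]
tcp_rot: [3.141, 0.0, -0.001]
contact_force: [0.4, -0.8, -0.6]
grip_width: 92.0
```

```bash
python3 - <<'E'
from h import *
st()
c=snap('wrist','w1')
cv2.imwrite('pics/w1b.png',cv2.convertScaleAbs(c['image'],alpha=2))
E
```

```text
1.52 [ 524.3 -166.3  224.8] [ 3.1413e+00  2.0000e-04 -8.0000e-04] F [ 0.4 -0.8 -0.6] M [ 0.08 -0.    0.07] w 92.0 q [-0.45  0.41  1.49 -0.    1.24  1.13]
```

View pics/w1b.png

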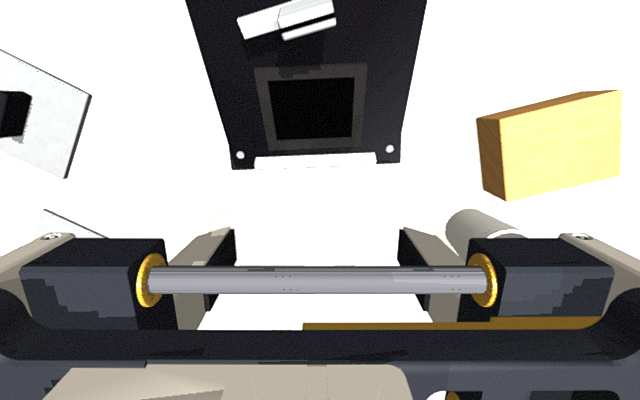

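The console is seen well here. The seal ring runs from about (255,65) to (360,150), the ledge lies at y≈157 and the fastener at (290,18). Next I'll get precise corners.

```bash
python3 - <<'E'
from h import *
c=load('w1'); im=c['image']
a=cv2.resize(im[0:180,220:420],None,fx=4,fy=4,interpolation=cv2.INTER_CUBIC)
a=np.clip(a.astype(float)*1.0,0,255); a=(255*(a/255)**0.45).astype(np.uint8)[:600]
for k in range(0,800,80): cv2.putText(a,str(220+k//4),(k,10),0,.35,(0,255,255)); cv2.line(a,(k,0),(k,599),(0,80,80),1)
for k in range(0,600,80): cv2.putText(a,str(k//4),(0,k+10),0,.35,(0,255,255)); cv2.line(a,(0,k),(799,k),(0,80,80),1)
cv2.imwrite('pics/w1c.png',a)
a=cv2.resize(im[80:180,220:420],None,fx=4,fy=4,interpolation=cv2.INTER_CUBIC);a=(255*(a/255)**0.45).astype(np.uint8); cv2.imwrite('pics/w1d.png',a)
E
```

```text
(no output)
```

View pics/w1c.png

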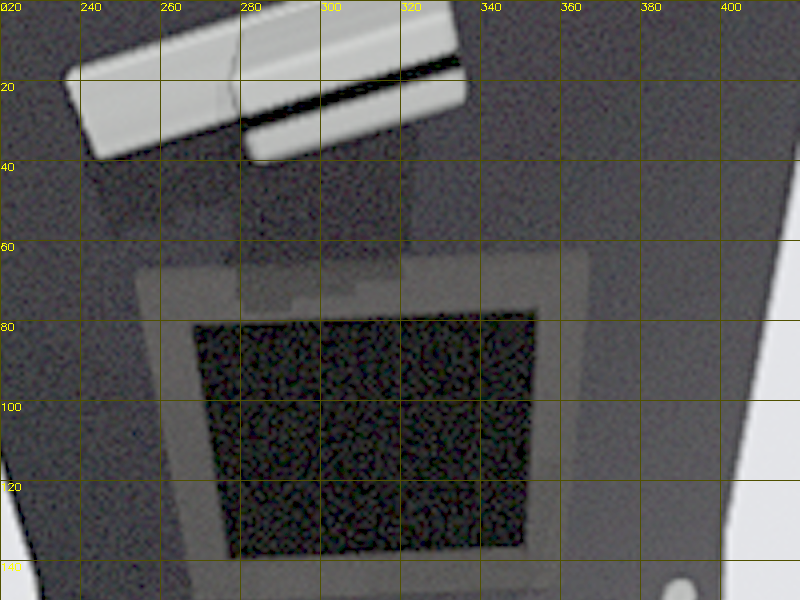

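View pics/w1d.png

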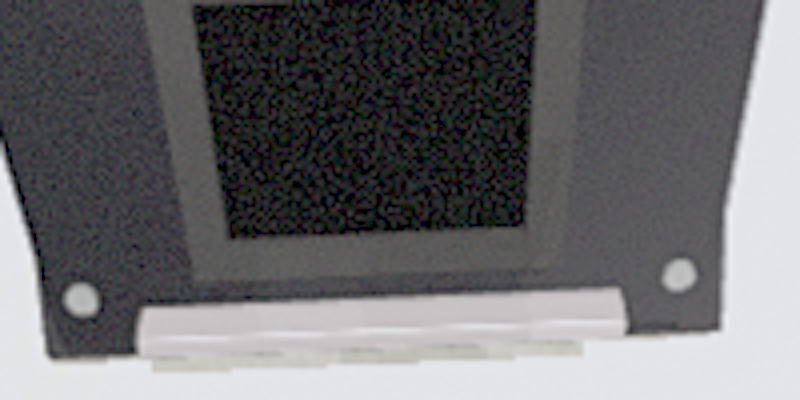

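```bash
python3 - <<'E'
from h import *
from scipy.optimize import least_squares
c=load('w1')
S=np.array([[254,67],[367,62],[361.5,147],[268,150.5]]); L=np.array([[43,48,5],[43,-48,5],[-43,-48,5],[-43,48,5.]])
def W(q,L): return np.array([q[0],q[1],58])+seatR(q[2]).apply(L)
f=lambda q:(proj(c,W(q,L))-S).ravel()
r=least_squares(f,[594,-168,0.]);q=r.x;print('fit',q,np.degrees(q[2]),'res',r.fun.round(1))
for z in(0,5):
  Rz=seatR(q[2]); X=onplane(c,[[268.2,81],[354.5,77.5],[351,136.5],[277.5,139.5]],np.array([q[0],q[1],58])+z*Rz.as_matrix()[:,2],Rz.as_matrix()[:,2])
  l=Rz.inv().apply(X-[q[0],q[1],58]);print('opening',z,l.round(1).tolist(),l.mean(0).round(1))
print('ledge pred root',proj(c,W(q,np.array([[-55,65,0],[-55,-65,0],[-55,65,13],[-55,-65,13]]))).round(1).tolist())
t=load('top0')
print('top: ledge pred',proj(t,W(q,np.array([[-55,65,13],[-55,-65,13],[0,0,0],[91,0,49.5],[43,48,5],[43,-48,5],[-43,-48,5],[-43,48,5.]]))).round(1).tolist())
X=W(q,np.array([[91,0,49.5]]));print('fast',X,proj(c,X))
for z,px in((49.5,[[281.5,41],[336.5,25],[334.5,14.5],[278,30.5]]),(21.5,[[236.5,18],[244,39.5],[280,30]])):
  l=Rz.inv().apply(onplane(c,px,np.array([q[0],q[1],58])+z*Rz.as_matrix()[:,2],Rz.as_matrix()[:,2])-[q[0],q[1],58]); print(z,l.round(1).tolist())
E
```

```text
fit [ 5.95715844e+02 -1.62663932e+02  4.02387182e-02] 2.305508727679186 res [-0.3  1.1  0.6  1.1 -1.  -1.6  0.7 -1.3]
opening 0 [[28.7, 38.3, -0.0], [28.5, -38.3, -0.0], [-34.9, -38.2, -0.0], [-34.8, 38.1, -0.0]] [-3.1 -0.1 -0. ]
opening 5 [[31.1, 37.5, 5.0], [30.9, -37.7, 5.0], [-31.2, -37.5, 5.0], [-31.2, 37.3, 5.0]] [-0.1 -0.1  5. ]
ledge pred root [[255.1, 155.7], [374.9, 150.8], [253.7, 163.5], [376.8, 158.6]]
top: ledge pred [[355.0, 230.6], [404.4, 229.8], [379.9, 208.9], [384.4, 182.0], [362.2, 194.3], [399.5, 193.9], [397.6, 224.5], [361.3, 225.0]]
fast [[ 649.73039761 -160.48928159  146.36825749]] [[307.33371378  20.42250357]]
49.5 [[79.4, 17.6, 49.5], [87.6, -18.3, 49.5], [93.7, -17.0, 49.5], [85.9, 19.1, 49.5]]
21.5 [[86.3, 50.2, 21.5], [71.8, 47.9, 21.5], [77.1, 20.6, 21.5]]
```

The seat fits at about (595.7, -162.7, 58), yaw 0.040. Opening symmetry, ledge ends and bar width all agree within about 1 mm. The fastener is at about -1.35 rad. Next I'll take a wrist view of the panel.

```bash
python3 - <<'E'
from h import *
plan([523,196,205],R.from_euler('xyz',[np.pi,0,-.471]),7)
E
```

```text
rot deg total [1.000e-02 0.000e+00 2.692e+01] dist 362.9
[[-0.004, -0.863, 0.047], [-0.062, -0.861, 0.047], [-0.12, -0.854, 0.047], [-0.177, -0.844, 0.047], [-0.233, -0.831, 0.047], [-0.288, -0.813, 0.047], [-0.342, -0.792, 0.047]]
[[0.0, 0.0, 0.481], [0.0, 0.0, 0.481], [0.0, 0.0, 0.481], [0.0, 0.0, 0.481], [0.0, 0.0, 0.481], [0.0, 0.0, 0.481], [0.0, 0.0, 0.481]]
```

carry_out(xyz=[[0,-0.86,0.05],[-0.06,-0.86,0.05],[-0.12,-0.855,0.05],[-0.18,-0.845,0.05],[-0.23,-0.83,0.05],[-0.29,-0.815,0.05],[-0.34,-0.79,0.05]], dr=[[0,0,0.48],[0,0,0.48],[0,0,0.48],[0,0,0.48],[0,0,0.48],[0,0,0.48],[0,0,0.48]])

```text
time: 2.45
tool_pos: [523.4, 197.4, 203.9]
tcp_rot: [-3.141, -0.001, -0.473]
contact_force: [1.0, -0.4, -0.2]
grip_width: 91.8
```

carry_out(xyz=[[0,0,0],[0,0,0],[0,0,0]], dr=[[0,0,0],[0,0,0],[0,0,0]])

```text
time: 2.82
tool_pos: [523.6, 195.3, 203.9]
tcp_rot: [3.141, -0.0, -0.47]
contact_force: [0.2, -0.6, 0.6]
grip_width: 91.8
```

```bash
python3 - <<'E'
from h import *
st()
c=snap('wrist','w2')
im=c['image']; a=(255*(im/255)**0.8).astype(np.uint8)
cv2.imwrite('pics/w2b.png',a)
g=cv2.cvtColor(im,cv2.COLOR_BGR2GRAY); print(g[20:230:20,200:460:20])
E
```

```text
2.83 [523.6 195.3 203.9] [ 3.1414e+00 -4.0000e-04 -4.7050e-01] F [ 0.2 -0.6  0.6] M [ 0.08  0.02 -0.02] w 91.8 q [ 0.22  0.44  1.5  -0.    1.2   2.26]
[[159 157 158 158 158 159 158 157 156 157 157 156 156]
 [158 156 157 157 158 157 157 159 156 159 157 156 157]
 [157 158 158 112 113 110 110 108 107 158 158 157 158]
 [158 158 159 108 111 107  88 107 106 158 158 158 158]
 [158 157 158 108 108 108  57 106 106 158 157 157 158]
 [158 158 158 105 107 109  91 104 106 159 159 159 157]
 [159 159 158  95 104  93  96  96 103 158 157 159 157]
 [158 158 158 160 161 160 161 151 154 159 159 158 158]
 [158 157 160 158 159 160 159 156 158 158 159 161 158]
 [159 157 158 159 158 158 158 159 163 162 159 159 159]
 [158 158 158 118 150 154 158 161  65  67 103  98 157]]
```

View pics/w2b.png

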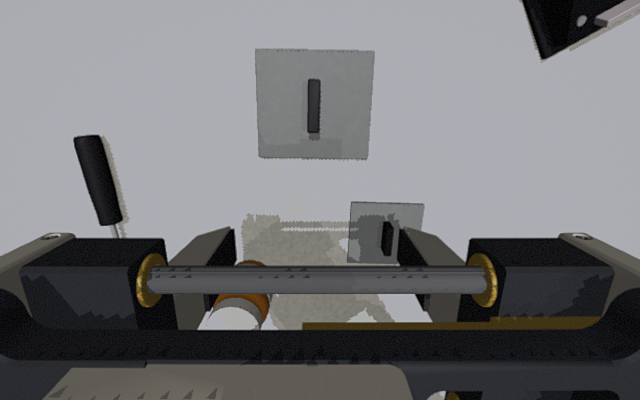

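The panel fills (256–374, 48–160) with its rib at (314,106). I'll measure its corners on z=8.

```bash
python3 - <<'E'
from h import *
c=load('w2'); g=cv2.GaussianBlur(cv2.cvtColor(c['image'],cv2.COLOR_BGR2GRAY),(3,3),0)
m=(g<134).astype(np.uint8); m[175:]=0; m[:,:230]=0;m[:,400:]=0
n,l,s,_=cv2.connectedComponentsWithStats(m); i=1+np.argmax(s[1:,4]); 
ct=max(cv2.findContours((l==i).astype(np.uint8),cv2.RETR_EXTERNAL,cv2.CHAIN_APPROX_NONE)[0],key=cv2.contourArea)
q=cv2.approxPolyDP(ct,10,True).reshape(-1,2); print(q.tolist())
# edge line fits
P=ct.reshape(-1,2).astype(np.float32); lines=[]
for k in range(4):
    a,b=q[k].astype(float),q[(k+1)%4].astype(float); d=(b-a)/np.linalg.norm(b-a); t=(P-a)@d; e=abs((P-a)@[-d[1],d[0]])
    sel=P[(e<3)&(t>8)&(t<np.linalg.norm(b-a)-8)]; v=cv2.fitLine(sel,cv2.DIST_HUBER,0,.01,.01).ravel(); lines.append(np.cross([v[2],v[3],1],[v[2]+v[0],v[3]+v[1],1]))
C=[]
for k in range(4): x=np.cross(lines[k-1],lines[k]); C.append(x[:2]/x[2])
C=np.array(C);X=onz(c,C,8.);print(C.round(1).tolist());print(X.round(1).tolist(),'c',X.mean(0))
for k in range(4): v=X[(k+1)%4]-X[k]; print(np.linalg.norm(v).round(1),np.degrees(np.arctan2(v[1],v[0])).round(2))
# rib
m=(g<60).astype(np.uint8); m[140:]=0;m[:70]=0;m[:,:290]=0;m[:,340:]=0
pts=np.argwhere(m)[:,::-1].astype(np.float32); r=cv2.minAreaRect(pts); bx=cv2.boxPoints(r); print(bx.round(1).tolist())
print('rib top',onz(c,bx,38.).round(1).tolist())
E
```

```text
[[255, 49], [260, 157], [367, 158], [373, 51]]
[[254.5, 48.3], [258.6, 157.7], [367.2, 159.4], [374.4, 50.5]]
[[665.8, 191.6, 8.0], [568.9, 242.7, 8.0], [513.3, 137.5, 8.0], [609.9, 86.1, 8.0]] c [589.45830167 164.47264832   8.        ]
109.6 152.17
119.0 -117.86
109.5 -28.04
119.4 62.1
[[306.3999938964844, 132.89999389648438], [308.0, 78.69999694824219], [320.70001220703125, 79.0999984741211], [319.0, 133.3000030517578]]
rib top [[570.8, 181.7, 38.0], [614.0, 157.5, 38.0], [608.4, 147.2, 38.0], [564.9, 171.0, 38.0]]
```

Panel: 109.5 x 119 mm, centre (589.5, 164.5), yaw -0.489. The rib top gives the same centre.

```bash
python3 - <<'E'
from h import *
Rg=R.from_euler('xyz',[np.pi,0,-.489])
plan([589.5,164.5,80],Rg,3)
plan([589.5,164.5,33],Rg,2,[589.5,164.5,80],Rg)
E
```

```text
rot deg total [ 0.   -0.02  1.05] dist 143.7
[[0.404, -0.013, 0.688], [0.404, -0.016, 0.688], [0.404, -0.018, 0.688]]
[[0.0, -0.001, 0.044], [0.0, -0.001, 0.044], [0.0, -0.001, 0.044]]
rot deg total [0. 0. 0.] dist 47.0
[[0.0, -0.0, 0.392], [0.0, -0.0, 0.392]]
[[0.0, 0.0, 0.0], [0.0, 0.0, 0.0]]
```

carry_out(xyz=[[0.404,-0.013,0.69],[0.404,-0.016,0.69],[0.404,-0.018,0.69],[0,0,0],[0,0,0]], dr=[[0,0,0.044],[0,0,0.044],[0,0,0.044],[0,0,0],[0,0,0]])

```text
time: 3.5
tool_pos: [589.5, 165.8, 80.7]
tcp_rot: [-3.141, -0.001, -0.488]
contact_force: [0.3, 0.1, 0.8]
grip_width: 91.7
```

carry_out(xyz=[[0,0,0.26],[0,0,0.26],[0,0,0.26],[0,0,0],[0,0,0]], dr=[[0,0,0],[0,0,0],[0,0,0],[0,0,0],[0,0,0]])

```text
time: 4.12
tool_pos: [589.1, 166.2, 32.3]
tcp_rot: [3.141, 0.0, -0.487]
contact_force: [0.5, -0.3, 0.6]
grip_width: 92.1
```

```bash
python3 - <<'E'
from h import *
st()
E
```

```text
4.12 [589.1 166.2  32.3] [ 3.1411e+00  5.0000e-04 -4.8690e-01] F [ 0.5 -0.3  0.6] M [0.06 0.1  0.03] w 92.1 q [ 0.15  0.73  1.51 -0.    0.9   2.21]
```

carry_out(xyz=[[0.02,0.022,0],[0,0,0]], dr=[[0,0,0],[0,0,0]])

```text
time: 4.38
tool_pos: [589.8, 164.3, 32.8]
tcp_rot: [-3.141, -0.0, -0.487]
contact_force: [0.7, 0.1, 0.2]
grip_width: 92.0
```

carry_out(xyz=[[0,0,0],[0,0,0],[0,0,0],[0,0,0],[0,0,0],[0,0,0],[0,0,0],[0,0,0]], dr=[[0,0,0],[0,0,0],[0,0,0],[0,0,0],[0,0,0],[0,0,0],[0,0,0],[0,0,0]], gripper=-1)

```text
time: 5.38
tool_pos: [589.7, 164.4, 32.7]
tcp_rot: [3.142, -0.0, -0.487]
contact_force: [1.3, 0.1, -0.4]
grip_width: 16.5
```

```bash
python3 - <<'E'
from h import *
st()
E
```

```text
5.38 [589.7 164.4  32.7] [ 3.1415e+00 -1.0000e-04 -4.8710e-01] F [ 1.3  0.1 -0.4] M [0.03 0.04 0.04] w 16.5 q [ 0.15  0.73  1.51 -0.    0.9   2.2 ]
```

carry_out(xyz=[[0,0,0],[0,0,0],[0,0,0],[0,0,0]], dr=[[0,0,0],[0,0,0],[0,0,0],[0,0,0]])

```text
time: 5.88
tool_pos: [589.7, 164.4, 32.7]
tcp_rot: [-3.142, -0.0, -0.487]
contact_force: [0.2, 0.8, -0.3]
grip_width: 11.8
```

carry_out(xyz=[[0,0,-0.3],[0,0,-0.6],[0,0,-0.9],[0,0,-0.9],[0,0,-0.6],[0,0,0],[0,0,0]], dr=[[0,0,0],[0,0,0],[0,0,0],[0,0,0],[0,0,0],[0,0,0],[0,0,0]])

```text
time: 6.75
tool_pos: [588.7, 164.2, 229.2]
tcp_rot: [3.14, 0.002, -0.487]
contact_force: [0.3, -0.3, -4.2]
grip_width: 11.9
```

```bash
python3 - <<'E'
from h import *
st()
c=snap('wrist','w3')
E
```

```text
6.75 [588.7 164.2 229.2] [ 3.1398e+00  2.3000e-03 -4.8720e-01] F [ 0.3 -0.3 -4.2] M [ 0.08  0.07 -0.02] w 11.9 q [ 0.15  0.52  1.3  -0.    1.33  2.2 ]
```

View pics/w3.png

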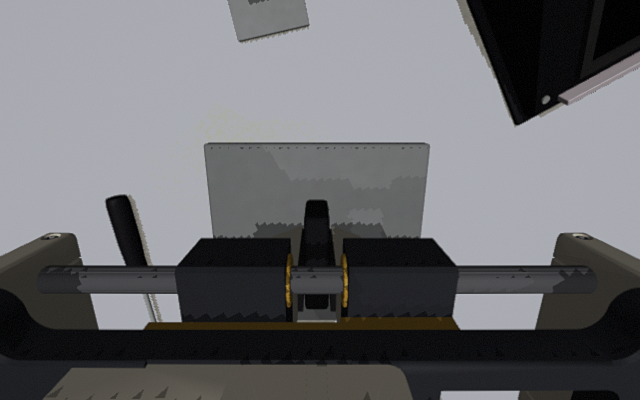

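The panel is held square, with its front edge level at (205–429, 144). I'll check the in-hand offset and plan the carry.

```bash
cat >> h.py <<'E'
SEAT=np.array([595.7,-162.7,58.]); SY=0.040
def tgt(x,y,z,yaw=None,ang=0.):
    """TCP world pos for seat-frame coords, tool pointing into the face, turned ang about seat z"""
    Rs=seatR(SY if yaw is None else yaw)
    return SEAT+Rs.apply([x,y,z]), Rs*R.from_euler('z',ang)*R.from_euler('x',np.pi)
def inseat():
    from plant import get_obs
    o=get_obs(); Rs=seatR(SY); print('seat frame TCP',Rs.inv().apply(o['tool_pos']-SEAT).round(2),'rot err',np.degrees((Rs.inv()*Rt(o['tcp_rot'])*R.from_euler('x',np.pi)).as_rotvec()).round(2),'F seat',Rs.inv().apply(o['contact_force']).round(1))
E
python3 - <<'E'
from h import *
from plant import get_obs
c=load('w3');o=get_obs(); T=Rt(o['tcp_rot'])
n=T.apply([0,0,1]); X=onplane(c,[[205,144],[429,144],[212,235],[424,235]],o['tool_pos']+24.7*n,n); print('panel top edge tool frame',T.inv().apply(X-o['tool_pos']).round(1).tolist())
p,Rr=tgt(3,0,32.7+120); print(p); plan(p,Rr,8)
E
```

```text
panel top edge tool frame [[55.0, -58.3, 24.7], [55.0, 59.4, 24.7], [3.2, -59.5, 24.7], [3.2, 61.9, 24.7]]
[ 522.00706988 -165.64929033  191.74207916]
rot deg total [  8.    29.52 -29.48] dist 338.5
[[0.199, 0.672, 0.078], [0.151, 0.685, 0.077], [0.102, 0.694, 0.073], [0.052, 0.7, 0.066], [0.003, 0.703, 0.056], [-0.045, 0.703, 0.042], [-0.092, 0.699, 0.025], [-0.138, 0.692, 0.006]]
[[0.125, 0.461, -0.461], [0.125, 0.461, -0.461], [0.125, 0.461, -0.461], [0.125, 0.461, -0.461], [0.125, 0.461, -0.461], [0.125, 0.461, -0.461], [0.125, 0.461, -0.461], [0.125, 0.461, -0.461]]
```

carry_out(xyz=[[0.2,0.67,0.08],[0.15,0.685,0.077],[0.1,0.694,0.073],[0.05,0.7,0.066],[0,0.703,0.056],[-0.045,0.703,0.042],[-0.09,0.7,0.025],[-0.14,0.69,0.006]], dr=[[0.125,0.461,-0.461],[0.125,0.461,-0.461],[0.125,0.461,-0.461],[0.125,0.461,-0.461],[0.125,0.461,-0.461],[0.125,0.461,-0.461],[0.125,0.461,-0.461],[0.125,0.461,-0.461]])

```text
time: 7.8
tool_pos: [524.7, -148.6, 192.3]
tcp_rot: [-3.126, -0.498, 0.012]
contact_force: [1.2, 0.3, -2.9]
grip_width: 12.1
```

carry_out(xyz=[[0,0,0],[0,0,0],[0,0,0]], dr=[[0,0,0],[0,0,0],[0,0,0]])

```text
time: 8.18
tool_pos: [526.5, -146.8, 194.1]
tcp_rot: [-3.127, -0.499, 0.012]
contact_force: [0.2, 0.2, -2.9]
grip_width: 11.6
```

```bash
python3 - <<'E'
from h import *
st();inseat()
p,Rr=tgt(3,0,32.7+25);plan(p,Rr,4)
E
```

```text
8.18 [ 526.5 -146.8  194.1] [-3.1265 -0.4986  0.0125] F [ 0.2  0.2 -2.9] M [-0.01  0.62  0.  ] w 11.6 q [-0.56  0.25  1.94  0.51  0.59  0.61]
seat frame TCP [  8.71  18.65 152.07] rot err [ 0.09  1.42 -1.39] F seat [-1.3  0.2 -2.6]
rot deg total [-0.09  1.42 -1.39] dist 96.4
[[-0.012, 0.079, 0.394], [-0.015, 0.079, 0.393], [-0.018, 0.078, 0.393], [-0.021, 0.078, 0.393]]
[[-0.003, 0.044, -0.043], [-0.003, 0.044, -0.043], [-0.003, 0.044, -0.043], [-0.003, 0.044, -0.043]]
```

carry_out(xyz=[[-0.01,0.16,0.2],[-0.015,0.1,0.4],[-0.02,0.055,0.5],[-0.02,0,0.475],[0,0,0],[0,0,0]], dr=[[0,0.044,-0.043],[0,0.044,-0.043],[0,0.044,-0.043],[0,0.044,-0.043],[0,0,0],[0,0,0]])

```text
time: 8.93
tool_pos: [569.9, -164.4, 110.5]
tcp_rot: [-3.141, -0.525, 0.04]
contact_force: [0.3, -0.1, -2.9]
grip_width: 11.8
```

```bash
python3 - <<'E'
from h import *
st();inseat()
c=snap('wrist','w4'); c=snap('scene','s4')
cv2.imwrite('pics/s4c.png',cv2.resize(c['image'][180:290,200:340],None,fx=5,fy=5,interpolation=cv2.INTER_CUBIC))
E
```

```text
8.93 [ 569.9 -164.4  110.5] [-3.141  -0.5249  0.0402] F [ 0.3 -0.1 -2.9] M [-0.02  0.64  0.01] w 11.8 q [-0.55  0.46  1.93  0.78  0.41  0.31]
seat frame TCP [ 3.87 -0.69 58.42] rot err [ 0.04 -0.07  0.01] F seat [-1.2 -0.1 -2.7]
```

View pics/w4.png

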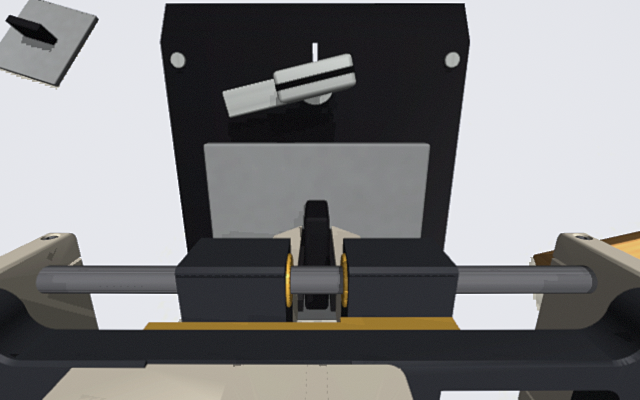

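View pics/s4c.png

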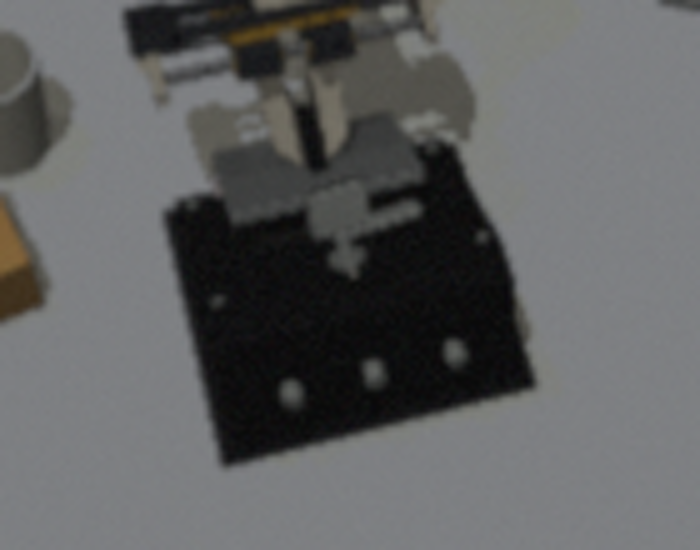

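```bash
python3 - <<'E'
from h import *
c=load('w4'); Rs=seatR(SY); n=Rs.apply([0,0,1]); print(c['cx'],c['cy'])
def sf(px,z): return Rs.inv().apply(onplane(c,px,SEAT+z*n,n)-SEAT).round(1).tolist()
g=cv2.cvtColor(c['image'],cv2.COLOR_BGR2GRAY)
for (u,v) in((178,60),(452,59)):
    w=np.clip(g[v-14:v+14,u-14:u+14].astype(float)-70,0,None); yy,xx=np.mgrid[v-14:v+14,u-14:u+14]; print((w*xx).sum()/w.sum(),(w*yy).sum()/w.sum(),sf([[(w*xx).sum()/w.sum(),(w*yy).sum()/w.sum()]],1))
print('mark',sf([[314.5,44],[314.5,60]],0)); print('edges at rows', end=' ')
for r in(90,120): 
    row=g[r].astype(int); e=np.where(row[100:540]<70)[0]+100; print(r,e[0],e[-1],sf([[e[0]-.5,r],[e[-1]+.5,r]],0))
print('panel',sf([[204.5,144],[430,144]],33.7),'fast',sf([[275,76],[352.5,55],[355,82],[276,103]],49.5))
E
```

```text
316.31891285189994 193.74482571997416
177.27295300387595 59.56486191860465 [[104.1, 81.4, 1.0]]
452.03448685225857 59.2165964266635 [[104.4, -80.0, 1.0]]
mark [[112.5, 0.8, 0.0], [103.9, 0.8, -0.0]]
edges at rows 90 167 463 [[87.2, 90.5, -0.0], [87.3, -89.5, 0.0]]
120 171 459 [[69.4, 90.4, 0.0], [69.6, -89.3, -0.0]]
panel [[58.7, 58.4, 33.7], [58.8, -60.0, 33.7]] fast [[90.9, 18.1, 49.5], [99.5, -16.2, 49.5], [88.4, -17.6, 49.5], [79.3, 18.1, 49.5]]
```

```bash
cat >> h.py <<'E'
SEAT=SEAT+seatR(SY).apply([-1,.65,0])
E

```

carry_out(xyz=[[-0.03,-0.022,0.1],[0,0,0.1],[0,0,0.1],[0,0,0],[0,0,0]], dr=[[0,0,0],[0,0,0],[0,0,0],[0,0,0],[0,0,0]])

```text
time: 9.65
tool_pos: [577.0, -163.4, 93.3]
tcp_rot: [-3.141, -0.524, 0.039]
contact_force: [0.8, -0.6, -4.0]
grip_width: 11.8
```

```bash
python3 - <<'E'
from h import *
st();inseat()
E
```

```text
9.65 [ 577.  -163.4   93.3] [-3.1406 -0.5243  0.039 ] F [ 0.8 -0.6 -4. ] M [-0.01  0.61  0.03] w 11.8 q [-0.54  0.5   1.93  0.84  0.38  0.25]
seat frame TCP [ 2.41 -0.63 39.9 ] rot err [ 0.03 -0.04 -0.05] F seat [-1.3 -0.7 -3.8]
```

carry_out(xyz=[[-0.015,-0.01,0.025],[-0.015,0,0.02],[0,0,0]], dr=[[0,0,0],[0,0,0],[0,0,0]])

```text
time: 10.02
tool_pos: [576.7, -162.9, 90.2]
tcp_rot: [-3.141, -0.525, 0.039]
contact_force: [-0.0, -0.6, -2.3]
grip_width: 11.9
```

```bash
python3 - <<'E'
from h import *
st();inseat()
E
```

```text
10.03 [ 576.7 -162.9   90.2] [-3.1408 -0.5246  0.0391] F [-0.  -0.6 -2.3] M [ 0.03  0.66 -0.01] w 11.9 q [-0.54  0.5   1.93  0.85  0.37  0.24]
seat frame TCP [ 0.69 -0.06 37.36] rot err [ 0.02 -0.06 -0.05] F seat [-1.2 -0.6 -2. ]
```

Touching the seal at about h=4.7. Now I'll ease down the slope to the ledge in small steps.

carry_out(xyz=[[-0.015,0,0.01],[-0.015,0,0.01],[0,0,0]], dr=[[0,0,0],[0,0,0],[0,0,0]])

```text
time: 10.4
tool_pos: [576.5, -163.1, 89.0]
tcp_rot: [-3.142, -0.526, 0.039]
contact_force: [2.0, 1.3, 2.2]
grip_width: 11.7
```

```bash
python3 - <<'E'
from h import *
st();inseat()
E
```

```text
10.4 [ 576.5 -163.1   89. ] [-3.1416 -0.5261  0.0395] F [2.  1.3 2.2] M [0.2  0.   0.17] w 11.7 q [-0.54  0.51  1.94  0.87  0.37  0.22]
seat frame TCP [-0.17 -0.27 36.43] rot err [-0.01 -0.14 -0.03] F seat [2.9 1.2 0.8]
```

carry_out(xyz=[[-0.02,0,0],[-0.015,0,0],[0,0,0]], dr=[[0,0,0],[0,0,0],[0,0,0]])

```text
time: 10.78
tool_pos: [576.1, -163.1, 89.1]
tcp_rot: [3.141, -0.529, 0.04]
contact_force: [8.3, 4.2, 4.7]
grip_width: 11.5
```

```bash
python3 - <<'E'
from h import *
st();inseat()
c=snap('wrist','w5')
E
```

```text
10.78 [ 576.1 -163.1   89.1] [ 3.1411 -0.5289  0.04  ] F [8.3 4.2 4.7] M [ 0.72 -1.34  0.44] w 11.5 q [-0.54  0.51  1.94  0.88  0.37  0.21]
seat frame TCP [-0.4  -0.28 36.7 ] rot err [-0.03 -0.3   0.  ] F seat [ 9.7  3.8 -0.1]
```

View pics/w5.png

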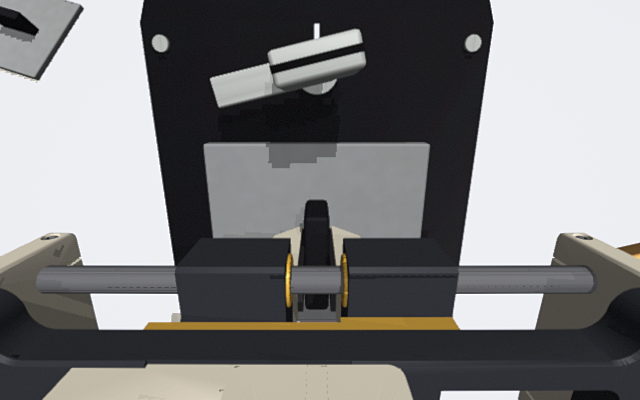

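The ledge contact is firm (9.7 N), and the panel is centred to within 1 px: screws mean 316.5, panel 317. I'll ease the push and release.

carry_out(xyz=[[0.02,0,0.01],[0,0,0]], dr=[[0,0,0],[0,0,0]])

```text
time: 11.08
tool_pos: [576.6, -163.1, 88.6]
tcp_rot: [3.141, -0.527, 0.04]
contact_force: [4.4, 2.9, 5.5]
grip_width: 11.9
```

carry_out(xyz=[[0,0,0],[0,0,0],[0,0,0],[0,0,0],[0,0,0]], dr=[[0,0,0],[0,0,0],[0,0,0],[0,0,0],[0,0,0]], gripper=0)

```text
time: 11.7
tool_pos: [575.2, -163.0, 87.1]
tcp_rot: [-3.141, -0.524, 0.039]
contact_force: [0.1, -0.1, -0.9]
grip_width: 45.8
```

```bash
python3 - <<'E'
from h import *
st();inseat()
E
```

```text
11.7 [ 575.2 -163.    87.1] [-3.1407 -0.5243  0.0389] F [ 0.1 -0.1 -0.9] M [ 0.01  0.33 -0.04] w 45.8 q [-0.54  0.51  1.94  0.87  0.37  0.21]
seat frame TCP [-2.15 -0.08 35.44] rot err [ 0.02 -0.04 -0.05] F seat [-0.4 -0.1 -0.9]
```

carry_out(xyz=[[0,0,-0.2],[0,0,-0.3],[0,0,-0.5],[0,0,-0.6],[0,0,0],[0,0,0]], dr=[[0,0,0],[0,0,0],[0,0,0],[0,0,0],[0,0,0],[0,0,0]])

```text
time: 12.45
tool_pos: [527.2, -164.9, 170.3]
tcp_rot: [-3.141, -0.525, 0.039]
contact_force: [1.2, 0.4, -0.6]
grip_width: 45.9
```

```bash
python3 - <<'E'
from h import *
st();inseat()
c=snap('wrist','w6')
E
```

```text
12.45 [ 527.2 -164.9  170.3] [-3.141  -0.5247  0.039 ] F [ 1.2  0.4 -0.6] M [0.06 0.28 0.07] w 45.9 q [-0.61  0.3   1.97  0.64  0.53  0.42]
seat frame TCP [-2.1700e+00 -7.0000e-02  1.3153e+02] rot err [ 0.   -0.06 -0.05] F seat [ 0.7  0.3 -1.1]
```

View pics/w6.png

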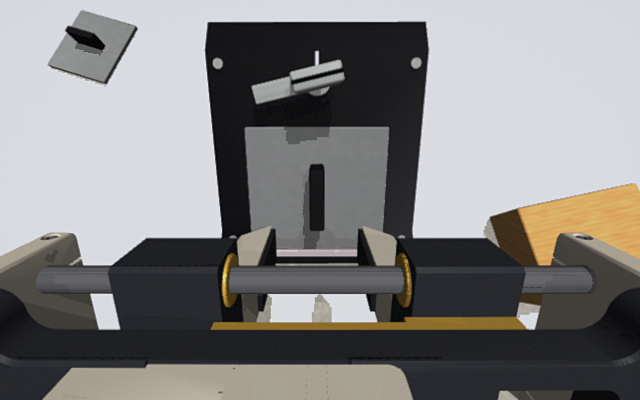

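The panel rests square and centred (245–389, mid 317; screws mid 317), with its lower edge at the ledge. Next, the fastener.

```bash
python3 - <<'E'
from h import *
c=load('w6'); Rs=seatR(SY); n=Rs.apply([0,0,1])
def sf(px,z): return Rs.inv().apply(onplane(c,px,SEAT+z*n,n)-SEAT)
im=c['image']; a=cv2.resize(im[40:120,230:370],None,fx=5,fy=5,interpolation=cv2.INTER_CUBIC); cv2.imwrite('pics/w6c.png',a)
print('panel top edge',sf([[245.5,127],[389,127]],12).round(1).tolist(),'screws',sf([[217.5,63],[416,62.5]],1).round(1).tolist())
g=cv2.cvtColor(im,cv2.COLOR_BGR2GRAY); 
p,Rr=tgt(91,0,95,ang=-1.35); plan(p,Rr,10)
E
```

```text
panel top edge [[54.9, 58.4, 12.0], [54.8, -59.5, 12.0]] screws [[105.0, 80.3, 1.0], [105.3, -80.6, 1.0]]
rot deg total [-4.000e-02  3.000e-02  7.728e+01] dist 100.2
[[0.156, 0.0, 0.06], [0.154, -0.021, 0.06], [0.15, -0.041, 0.06], [0.143, -0.061, 0.06], [0.134, -0.08, 0.06], [0.122, -0.097, 0.06], [0.108, -0.113, 0.06], [0.091, -0.126, 0.06], [0.074, -0.137, 0.06], [0.054, -0.146, 0.06]]
[[-0.001, 0.0, 0.966], [-0.001, 0.0, 0.966], [-0.001, 0.0, 0.966], [-0.001, 0.0, 0.966], [-0.001, 0.0, 0.966], [-0.001, 0.0, 0.966], [-0.001, 0.0, 0.966], [-0.001, 0.0, 0.966], [-0.001, 0.0, 0.966], [-0.001, 0.0, 0.966]]
```

View pics/w6c.png

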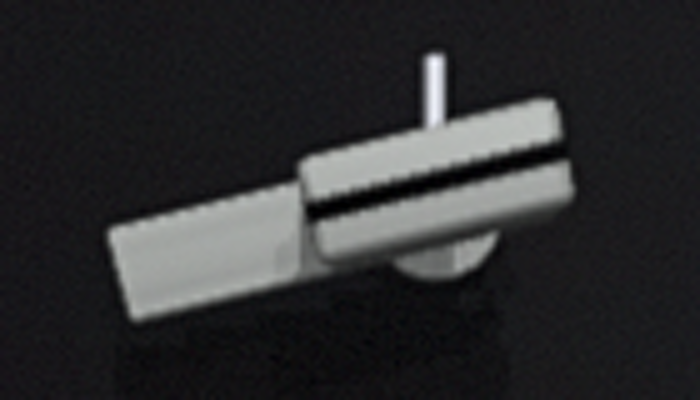

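```bash
python3 - <<'E'
from h import *
c=load('w6'); Rs=seatR(SY); n=Rs.apply([0,0,1])
X=Rs.inv().apply(onplane(c,[[230+303/5,40+212/5],[230+572/5,40+150/5]],SEAT+49.5*n,n)-SEAT); print(X, X.mean(0), np.arctan2(*(X[1]-X[0])[[1,0]]))
E
```

```text
[[ 86.91851854  17.53211688  49.5       ]
 [ 94.70265043 -18.53592162  49.5       ]] [90.81058448 -0.50190237 49.5       ] -1.3582384408747268
```

carry_out(xyz=[[0.156,0.0,0.0],[0.154,-0.021,0.0],[0.15,-0.041,0.0],[0.143,-0.061,0.0],[0.134,-0.08,0.0]], dr=[[0,0,0.966],[0,0,0.966],[0,0,0.966],[0,0,0.966],[0,0,0.966]])

```text
time: 13.12
tool_pos: [567.9, -162.9, 192.3]
tcp_rot: [-2.793, -0.397, -0.71]
contact_force: [0.5, 0.4, -0.3]
grip_width: 45.9
```

carry_out(xyz=[[0.122,-0.097,0.0],[0.108,-0.113,0.0],[0.091,-0.126,0.0],[0.074,-0.137,0.0],[0.054,-0.146,0.0],[0,0,0],[0,0,0],[0,0,0]], dr=[[0,0,0.966],[0,0,0.966],[0,0,0.966],[0,0,0.966],[0,0,0.966],[0,0,0],[0,0,0],[0,0,0]])

```text
time: 14.12
tool_pos: [607.8, -161.7, 216.5]
tcp_rot: [-2.629, -0.11, -1.337]
contact_force: [-0.0, -0.7, 0.2]
grip_width: 46.2
```

```bash
python3 - <<'E'
from h import *
st();inseat()
c=snap('wrist','w7')
p,Rr=tgt(91,0,46,ang=-1.347); plan(p,Rr,5)
E
```

```text
14.12 [ 607.8 -161.7  216.5] [-2.6286 -0.1097 -1.3371] F [-0.  -0.7  0.2] M [0.12 0.28 0.02] w 46.2 q [-0.51  0.35  1.73  0.44  0.65  2.07]
seat frame TCP [ 9.073e+01 -9.000e-02  1.312e+02] rot err [ 4.000e-02  4.000e-02 -7.726e+01] F seat [ 0.  -0.7  0.2]
rot deg total [-0.02  0.04 -0.1 ] dist 85.3
[[-0.0, -0.0, 0.284], [-0.0, -0.0, 0.284], [-0.0, -0.0, 0.284], [-0.0, -0.0, 0.284], [-0.0, -0.0, 0.284]]
[[-0.001, 0.001, -0.003], [-0.001, 0.001, -0.003], [-0.001, 0.001, -0.003], [-0.001, 0.001, -0.003], [-0.001, 0.001, -0.003]]
```

View pics/w7.png

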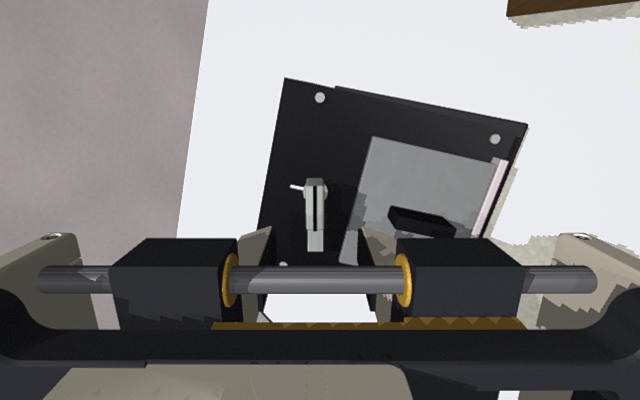

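The bar at (315,205) is vertical in view and lies on the jaw centre line (cx 316). I'll descend and grip.

carry_out(xyz=[[0,0,0.3],[0,0,0.4],[0,0,0.3],[0,0,0.25],[0,0,0.17],[0,0,0],[0,0,0]], dr=[[0,0,0],[0,0,0],[0,0,0],[0,0,0],[0,0,0],[0,0,0],[0,0,0]])

```text
time: 15.05
tool_pos: [650.9, -160.2, 143.9]
tcp_rot: [-2.627, -0.11, -1.338]
contact_force: [0.7, 0.6, 0.3]
grip_width: 46.2
```

```bash
python3 - <<'E'
from h import *
st();inseat()
E
```

```text
15.05 [ 650.9 -160.2  143.9] [-2.627  -0.1103 -1.3385] F [0.7 0.6 0.3] M [ 0.07  0.31 -0.01] w 46.2 q [-0.46  0.51  1.7   0.51  0.52  2.02]
seat frame TCP [91.81 -0.33 46.8 ] rot err [ 6.000e-02 -8.000e-02 -7.732e+01] F seat [ 0.8  0.6 -0.1]
```

carry_out(xyz=[[0,0.013,0],[0,0,0],[0,0,0],[0,0,0],[0,0,0],[0,0,0],[0,0,0],[0,0,0]], dr=[[0,0,0],[0,0,0],[0,0,0],[0,0,0],[0,0,0],[0,0,0],[0,0,0],[0,0,0]], gripper=-1)

```text
time: 16.05
tool_pos: [651.1, -160.1, 143.9]
tcp_rot: [-2.626, -0.111, -1.339]
contact_force: [4.8, 2.5, 0.8]
grip_width: 13.9
```

```bash
python3 - <<'E'
from h import *
st();inseat()
E
```

```text
16.05 [ 651.1 -160.1  143.9] [-2.6256 -0.1107 -1.3385] F [4.8 2.5 0.8] M [ 0.37 -0.28  0.17] w 13.9 q [-0.46  0.51  1.7   0.52  0.51  2.02]
seat frame TCP [91.98 -0.26 46.66] rot err [  0.12  -0.15 -77.31] F seat [ 4.6  2.3 -1.8]
```

carry_out(xyz=[[0,-0.014,0],[0,0,0],[0,0,0],[0,0,0],[0,0,0],[0,0,0],[0,0,0]], dr=[[0,0,0],[0,0,-0.4],[0,0,-0.8],[0,0,-0.8],[0,0,-0.8],[0,0,-0.8],[0,0,0]])

```text
time: 16.92
tool_pos: [651.1, -160.1, 143.9]
tcp_rot: [-2.732, -0.338, -0.879]
contact_force: [0.8, 1.1, 3.5]
grip_width: 13.6
```

```bash
python3 - <<'E'
from h import *
st();inseat()
E
```

```text
16.93 [ 651.1 -160.1  143.9] [-2.7316 -0.3383 -0.8787] F [0.8 1.1 3.5] M [ 0.17 -0.1   0.13] w 13.6 q [-0.46  0.51  1.7   0.51  0.52  1.52]
seat frame TCP [92.   -0.28 46.65] rot err [ 4.000e-02 -1.000e-01 -4.857e+01] F seat [2.5 1.1 2.6]
```

Turning freely with low force, so I'll carry on.

carry_out(xyz=[[0,0,0],[0,0,0],[0,0,0],[0,0,0],[0,0,0],[0,0,0],[0,0,0],[0,0,0]], dr=[[0,0,-0.9],[0,0,-0.9],[0,0,-0.9],[0,0,-0.9],[0,0,-0.9],[0,0,-0.9],[0,0,-0.67],[0,0,0]])

```text
time: 17.92
tool_pos: [651.1, -160.2, 143.8]
tcp_rot: [-3.141, -0.525, 0.038]
contact_force: [1.9, 0.7, 2.1]
grip_width: 13.7
```

carry_out(xyz=[[0,0,0],[0,0,0]], dr=[[0,0,0],[0,0,0]])

```text
time: 18.18
tool_pos: [651.1, -160.2, 143.8]
tcp_rot: [-3.141, -0.525, 0.039]
contact_force: [1.9, 1.0, 4.3]
grip_width: 13.5
```

```bash
python3 - <<'E'
from h import *
st();inseat()
c=snap('wrist','w8')
E
```

```text
18.18 [ 651.1 -160.2  143.8] [-3.1412 -0.5254  0.0389] F [1.9 1.  4.3] M [ 0.05 -0.27  0.04] w 13.5 q [-0.46  0.51  1.7   0.51  0.52  0.67]
seat frame TCP [91.95 -0.37 46.6 ] rot err [-0.01 -0.1  -0.06] F seat [3.8 1.  2.7]
```

View pics/w8.png

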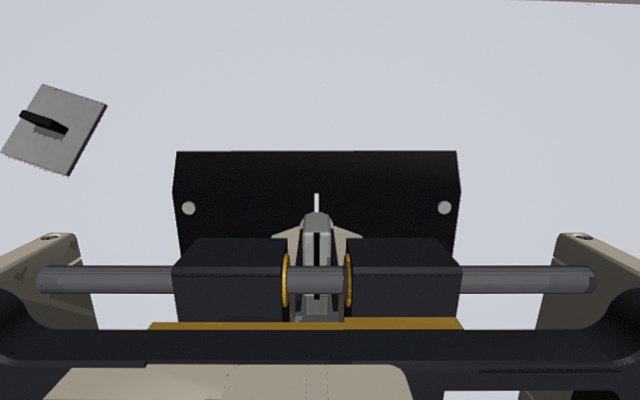

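The slot is in line with the white mark (both at x≈317). I'll release, retreat and look.

carry_out(xyz=[[0,0,0],[0,0,0],[0,0,0],[0,0,0],[0,0,0]], dr=[[0,0,0],[0,0,0],[0,0,0],[0,0,0],[0,0,0]], gripper=0)

```text
time: 18.85
tool_pos: [650.7, -160.0, 143.3]
tcp_rot: [-3.141, -0.524, 0.041]
contact_force: [0.4, -0.3, 1.1]
grip_width: 45.8
```

carry_out(xyz=[[0,0,-0.2],[0,0,-0.4],[0,0,-0.5],[-0.5,0,-0.3],[-0.6,0,0],[-0.45,0,0],[0,0,0],[0,0,0]], dr=[[0,0,0],[0,0,0],[0,0,0],[0,0,0],[0,0,0],[0,0,0],[0,0,0],[0,0,0]])

```text
time: 19.85
tool_pos: [529.4, -165.6, 170.8]
tcp_rot: [3.14, -0.526, 0.041]
contact_force: [0.4, -0.3, 1.2]
grip_width: 46.1
```

```bash
python3 - <<'E'
from h import *
st();inseat()
c=snap('wrist','w9')
E
```

```text
19.85 [ 529.4 -165.6  170.8] [ 3.14   -0.5264  0.0411] F [ 0.4 -0.3  1.2] M [0.06 0.26 0.  ] w 46.1 q [-0.61  0.3   1.97  0.64  0.53  0.42]
seat frame TCP [-7.0000e-02 -9.2000e-01  1.3091e+02] rot err [-0.06 -0.16  0.05] F seat [ 0.9 -0.3  0.9]
```

View pics/w9.png

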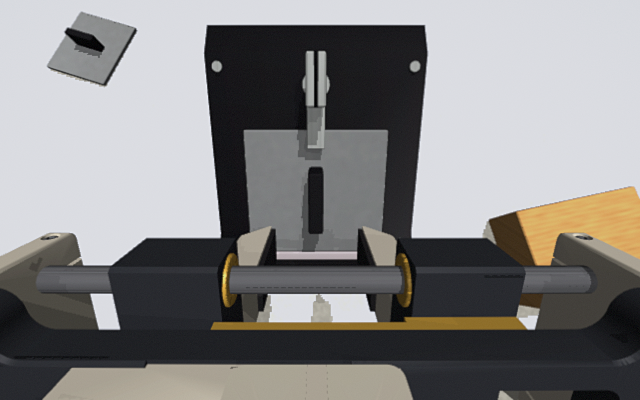

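The wing now points straight down over the panel's top edge (slot and wing at x≈316). The panel is still centred: 244–388, against a screw midpoint of 315.8. I'll confirm numerically, then press on the rib top with closed fingertips.

```bash
python3 - <<'E'
from h import *
c=load('w9'); Rs=seatR(SY); n=Rs.apply([0,0,1])
def sf(px,z): return Rs.inv().apply(onplane(c,px,SEAT+z*n,n)-SEAT).round(1).tolist()
im=c['image']; cv2.imwrite('pics/w9c.png',(255*(cv2.resize(im[40:260,230:400],None,fx=2.7*1.0,fy=2.7,interpolation=cv2.INTER_CUBIC)/255)**.7).astype(np.uint8))
g=cv2.cvtColor(im,cv2.COLOR_BGR2GRAY).astype(int)
for r in(60,75,90,100): # slot
    s=g[r,305:330]; k=np.where(s<90)[0]+305; print(r,k.tolist())
for r in(180,200,225):
    k=np.where(g[r,296:336]<60)[0]+296; print('rib',r,k[0],k[-1],sf([[(k[0]+k[-1])/2,r]],42))
for r in (140,160,180,200):
    row=g[r,225:410]; k=np.where(row>85)[0]+225; print('panel',r,k[0],k[-1],sf([[k[0]-.5,r],[k[-1]+.5,r]],12))
print('rib ends',sf([[316,168],[316,234]],42), 'wing tip',sf([[316,148]],21.5),'ptop',sf([[316,130]],12))
p,Rr=tgt(0,0,70); plan(p,Rr,3)
E
```

```text
60 [305, 314, 315, 316, 317, 326, 327, 328, 329]
75 [305, 314, 315, 316, 317, 327, 328, 329]
90 [314, 315, 316, 317, 329]
100 [305, 314, 315, 316, 317, 326, 327, 328, 329]
rib 180 308 322 [[19.9, 0.3, 42.0]]
rib 200 308 322 [[4.0, 0.3, 42.0]]
rib 225 308 322 [[-16.8, 0.3, 42.0]]
panel 140 244 387 [[46.6, 59.7, 12.0], [46.8, -59.7, 12.0]]
panel 160 246 385 [[29.9, 59.1, 12.0], [30.0, -59.1, 12.0]]
panel 180 247 384 [[12.5, 59.3, 12.0], [12.7, -59.4, 12.0]]
panel 200 248 383 [[-5.5, 59.6, 12.0], [-5.4, -59.6, 12.0]]
rib ends [[29.1, -0.4, 42.0], [-24.5, -0.5, 42.0]] wing tip [[41.3, -0.4, 21.5]] ptop [[54.8, -0.4, 12.0]]
rot deg total [ 0.05 -0.16  0.08] dist 60.8
[[-0.001, -0.005, 0.338], [-0.001, -0.005, 0.338], [-0.001, -0.005, 0.338]]
[[0.002, -0.007, 0.003], [0.002, -0.007, 0.003], [0.002, -0.007, 0.003]]
```

View pics/w9c.png

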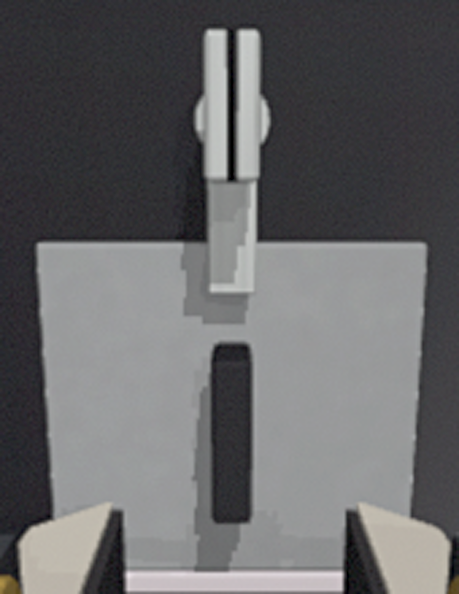

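All is square. I'll close the fingers and descend above the rib.

carry_out(xyz=[[0,-0.008,0.3],[0,-0.008,0.35],[0,0,0.3],[0,0,0],[0,0,0],[0,0,0],[0,0,0],[0,0,0]], dr=[[0,-0.007,0],[0,-0.007,0],[0,-0.007,0],[0,0,0],[0,0,0],[0,0,0],[0,0,0],[0,0,0]], gripper=-1)

```text
time: 20.9
tool_pos: [556.8, -163.0, 120.6]
tcp_rot: [3.141, -0.522, 0.041]
contact_force: [-0.3, 0.0, -0.4]
grip_width: 0.3
```

```bash
python3 - <<'E'
from h import *
st();inseat()
E
```

```text
20.9 [ 556.8 -163.   120.6] [ 3.1412 -0.522   0.0407] F [-0.3  0.  -0.4] M [-0.01  0.34  0.01] w 0.3 q [-0.56  0.42  1.96  0.76  0.43  0.32]
seat frame TCP [-1.4   0.57 73.62] rot err [-0.    0.09  0.03] F seat [-0.4  0.  -0.2]
```

carry_out(xyz=[[0.02,0.008,0.05],[0,0,0.05],[0,0,0.05],[0,0,0.02],[0,0,0]], dr=[[0,0,0],[0,0,0],[0,0,0],[0,0,0],[0,0,0]])

```text
time: 21.52
tool_pos: [562.9, -163.1, 111.8]
tcp_rot: [-3.141, -0.521, 0.041]
contact_force: [-0.5, -1.1, 1.0]
grip_width: 0.4
```

```bash
python3 - <<'E'
from h import *
st();inseat()
E
```

```text
21.52 [ 562.9 -163.1  111.8] [-3.1414 -0.5213  0.0406] F [-0.5 -1.1  1. ] M [-0.    0.39  0.07] w 0.4 q [-0.56  0.45  1.95  0.78  0.41  0.3 ]
seat frame TCP [-0.53  0.28 63.03] rot err [0.03 0.13 0.03] F seat [ 0.1 -1.1  1.2]
```

Contact is starting near z 63. I'll press in small steps.

carry_out(xyz=[[0,0,0.025],[0,0,0.025],[0,0,0]], dr=[[0,0,0],[0,0,0],[0,0,0]])

```text
time: 21.9
tool_pos: [564.1, -163.0, 109.8]
tcp_rot: [3.141, -0.522, 0.041]
contact_force: [-9.4, -0.7, 9.8]
grip_width: 0.2
```

```bash
python3 - <<'E'
from h import *
st();inseat()
E
```

```text
21.9 [ 564.1 -163.   109.8] [ 3.1414 -0.5219  0.041 ] F [-9.4 -0.7  9.8] M [0.09 0.82 0.05] w 0.2 q [-0.56  0.45  1.95  0.79  0.41  0.3 ]
seat frame TCP [-0.47  0.27 60.71] rot err [0.01 0.1  0.05] F seat [-3.3 -0.3 13.2]
```

carry_out(xyz=[[0,0,0.025],[0,0,0.025],[0,0,0]], dr=[[0,0,0],[0,0,0],[0,0,0]])

```text
time: 22.28
tool_pos: [564.3, -163.0, 109.6]
tcp_rot: [3.14, -0.524, 0.042]
contact_force: [-37.2, 0.8, 41.1]
grip_width: 0.3
```

```bash
python3 - <<'E'
from h import *
st();inseat()
E
```

```text
22.27 [ 564.3 -163.   109.6] [ 3.1402 -0.5235  0.042 ] F [-37.2   0.8  41.1] M [0.28 2.44 0.18] w 0.3 q [-0.56  0.45  1.95  0.79  0.41  0.29]
seat frame TCP [-0.4   0.28 60.39] rot err [-0.02  0.    0.1 ] F seat [-11.6   2.3  54.2]
```

Bottomed out: the tip stops at 60.4 with stiff force growth. 54 N is more than needed, so I'll ease to about 20 N and drop the up-slope tangential part.

carry_out(xyz=[[-0.008,0,-0.018],[-0.005,0,-0.016],[0,0,0],[0,0,0]], dr=[[0,0,0],[0,0,0],[0,0,0],[0,0,0]])

```text
time: 22.78
tool_pos: [564.1, -163.0, 109.7]
tcp_rot: [3.141, -0.523, 0.041]
contact_force: [-15.1, 0.8, 18.6]
grip_width: 0.2
```

```bash
python3 - <<'E'
from h import *
st();inseat()
E
```

```text
22.77 [ 564.1 -163.   109.7] [ 3.1408 -0.5234  0.0415] F [-15.1   0.8  18.6] M [0.34 0.9  0.18] w 0.2 q [-0.56  0.45  1.95  0.79  0.41  0.29]
seat frame TCP [-0.52  0.27 60.61] rot err [-0.01  0.01  0.07] F seat [-3.7  1.4 23.6]
```

Now 24 N, and the depth changes only about 0.01 mm/N. The seal alone would give 0.5 mm/N, so the panel is on the frame. Final visual check.

```bash
python3 - <<'E'
from h import *
c=snap('wrist','w10'); s=snap('scene','s10'); t=snap('top','t10')
a=cv2.resize(s['image'][185:285,215:325],None,fx=4,fy=4,interpolation=cv2.INTER_CUBIC)
w=c['image'][60:300,120:500]; h=np.zeros((400,800+22,3),np.uint8)
h[:400,:440]=a; h[:240,440:820]=w[:, :380]; cv2.imwrite('pics/f10.png',h[:,:800])
Rs=seatR(SY); n=Rs.apply([0,0,1]); g=cv2.cvtColor(c['image'],cv2.COLOR_BGR2GRAY).astype(int)
cv2.imwrite('pics/w10.png',c['image'])
st();inseat()
E
```

```text
22.93 [ 564.1 -163.   109.7] [ 3.1408 -0.5234  0.0414] F [-14.4   1.6  18.7] M [0.31 0.86 0.14] w 0.5 q [-0.56  0.45  1.95  0.79  0.41  0.29]
seat frame TCP [-0.53  0.27 60.61] rot err [-0.01  0.01  0.07] F seat [-3.1  2.2 23.4]
```

View pics/f10.png

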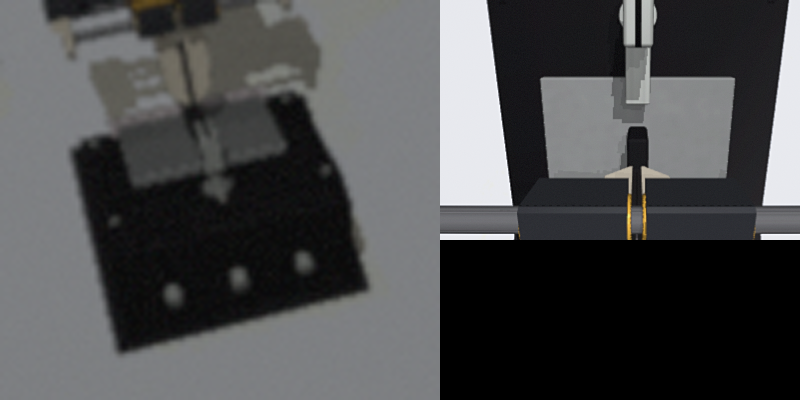

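View pics/w10.png

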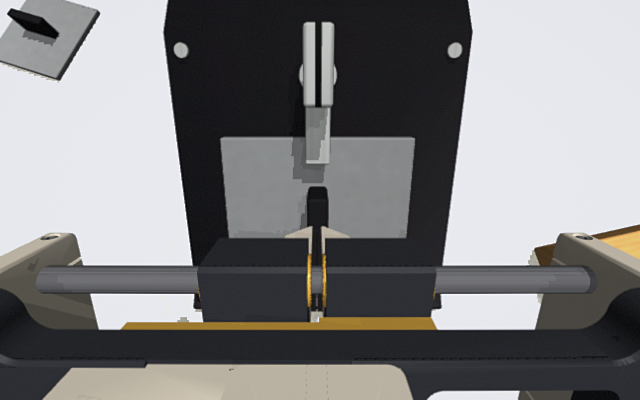

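View pics/t10.png

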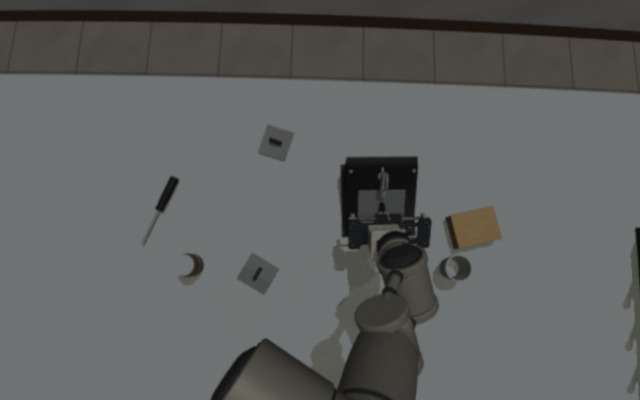

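```bash
python3 - <<'E'
from h import *
c=load('w10'); Rs=seatR(SY); n=Rs.apply([0,0,1])
def sf(px,z): return Rs.inv().apply(onplane(c,px,SEAT+z*n,n)-SEAT).round(1).tolist()
print('panel top',sf([[221,137.5],[415,137.5]],8),'screws',sf([[181,50],[454.5,50]],1),'slot',sf([[318,25],[318,104]],49.5),'wing tip',sf([[317.5,163]],21.5))
E
```

```text
panel top [[54.7, 59.0, 8.0], [54.9, -59.7, 8.0]] screws [[105.0, 80.5, 1.0], [105.3, -80.6, 1.0]] slot [[107.4, 0.1, 49.5], [74.5, -0.0, 49.5]] wing tip [[41.5, -0.0, 21.5]]
```

Top edge at 54.8 (55 expected), centred within 0.4 mm, slot along the slope, wing tip at 41.5, bystanders unmoved. I'll hand in while pressing.

```bash
python3 -c "
from h import *
st()
from plant import close_job
print(close_job())"
```

```text
22.93 [ 564.1 -163.   109.7] [ 3.1408 -0.5234  0.0414] F [-14.4   1.6  18.7] M [0.31 0.86 0.14] w 0.5 q [-0.56  0.45  1.95  0.79  0.41  0.29]
the job is handed in; nothing more can be done
None
```

The job was handed in at 22.9 s, with the panel on the ledge, the fastener turned over its top edge, and the panel still held pressed. No verdict came back.

**What I did:** I gripped the largest plate by its rib, set it on the slope and pushed its lower edge onto the ledge until I felt about 10 N. I then turned the fastener 77° by its bar. Finally I pressed the panel home with closed fingertips on the rib top.

**Last checks:**
- **Panel position:** the top edge is 54.8 mm up the slope (55 expected), centred within 0.4 mm and square.
- **Fastener:** the slot lines up with the white mark, and the wing tip is 41.5 mm up the slope, so it reaches over the panel's top edge.
- **Press:** I was holding about 23 N. Depth changed only about 0.01 mm per N, against 0.5 mm per N for the seal alone, so the panel is on the frame.
- **Other things on the bench:** they look unmoved in the top view.

**Points that were off:**
- **Press force:** it briefly reached about 55 N at the fingertips before I eased it. That is under the 120 N wrist limit; the 40 N limit is for the arm and the gripper's body, and only the fingertips were touching.
- **Seat position:** estimates along the slope disagreed by about 1 mm between views. I settled the final position by contact with the ledge.

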